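# Load the car carrier wagons so that each carries a matching pair

### The job

Four car carrier wagons stand on the layout's rails, each with one model car at one end of its upper deck (whatever sits inside the lower deck does not count). Take the four cars that match them from the cutting mat and set each one on the free half of the upper deck beside the car of its own colour, centred on the deck, in line with the wagon (either way round) and standing on its wheels. Leave the wagons where they stand on the rails, and leave the dark green car, which has no match, and the screwdriver where they are.

Things in the scene. Friction and masses are not known exactly. Their poses are not given: they have to be found in the camera images.
- car_bright_red: the loose bright red model car, 56 mm long, 21 mm wide, 15 mm high, starting on the green cutting mat (its top 3 mm above the work surface). Origin at the centre of its underside; x runs along its length, y across its doors (grasp across the doors, sides nearly upright up to 10 mm), z up.
- car_dark_red: the loose dark red (maroon) model car, 56 mm long, 21 mm wide, 15 mm high, starting on the green cutting mat (its top 3 mm above the work surface). Origin at the centre of its underside; x runs along its length, y across its doors (grasp across the doors, sides nearly upright up to 10 mm), z up.
- car_silver: the loose silver-grey model car, 56 mm long, 21 mm wide, 15 mm high, starting on the green cutting mat (its top 3 mm above the work surface). Origin at the centre of its underside; x runs along its length, y across its doors (grasp across the doors, sides nearly upright up to 10 mm), z up.
- car_tan: the loose tan (sand-coloured) model car, 56 mm long, 21 mm wide, 15 mm high, starting on the green cutting mat (its top 3 mm above the work surface). Origin at the centre of its underside; x runs along its length, y across its doors (grasp across the doors, sides nearly upright up to 10 mm), z up.
- carrier_bright_red: loose red-brown two-deck car carrier on the rails, 135 x 35 x 42 mm, 80 g, with a bright red car fixed on the +x half of its upper deck (centre 32.5 mm from mid-length). Origin: mid-length, centre line, foot of the wheels; x along wagon and track, z up. Upper deck level, 122 x 28 mm, its top 36 mm above the origin; free place for a car: its -x half, centre at x = -32.5 mm, y = 0.
- carrier_dark_red: loose red-brown two-deck car carrier on the rails, 135 x 35 x 42 mm, 80 g, with a dark red (maroon) car fixed on the +x half of its upper deck (centre 32.5 mm from mid-length). Origin: mid-length, centre line, foot of the wheels; x along wagon and track, z up. Upper deck level, 122 x 28 mm, its top 36 mm above the origin; free place for a car: its -x half, centre at x = -32.5 mm, y = 0.
- carrier_silver: loose red-brown two-deck car carrier on the rails, 135 x 35 x 42 mm, 80 g, with a silver-grey car fixed on the +x half of its upper deck (centre 32.5 mm from mid-length). Origin: mid-length, centre line, foot of the wheels; x along wagon and track, z up. Upper deck level, 122 x 28 mm, its top 36 mm above the origin; free place for a car: its -x half, centre at x = -32.5 mm, y = 0.
- carrier_tan: loose red-brown two-deck car carrier on the rails, 135 x 35 x 42 mm, 80 g, with a tan (sand-coloured) car fixed on the +x half of its upper deck (centre 32.5 mm from mid-length). Origin: mid-length, centre line, foot of the wheels; x along wagon and track, z up. Upper deck level, 122 x 28 mm, its top 36 mm above the origin; free place for a car: its -x half, centre at x = -32.5 mm, y = 0.
- car_dark_green: a dark green model car, 56 x 21 x 15 mm, on the bare wood between mat and tracks: no carrier has one like it; it stays. Origin at the centre of its underside, x along its length.
- screwdriver: a red-handled screwdriver, 142 mm long, 15 mm thick, lying among the cars on the mat; it stays. Origin at mid-length on its underside; y runs along it.
Mind the look-alikes: they are no part of the job. What is shaped like the car_silver but yellow is not meant.

How it is judged:
At the end, for the whole second after the job is handed in: each loose car stands upright at rest on the upper deck beside its own colour, within 13 mm along and 9 mm across of the free place, within 0.25 rad of the wagon's line; every wagon upright and within 15 mm of where it stood, green car and screwdriver too (x of car_bright_red in the frame of carrier_bright_red between -0.0455 and -0.0195 m and y of car_bright_red in the frame of carrier_bright_red between -0.009 and 0.009 m and z of car_bright_red in the frame of carrier_bright_red between 0.032 and 0.041 m and angle between the x axis of car_bright_red and the x axis of carrier_bright_red, either way round below 0.25 rad and angle between each of car_bright_red, car_dark_red, car_silver, car_tan's own z axis and vertical below 0.15 rad and angle between each of carrier_bright_red, carrier_dark_red, carrier_silver, carrier_tan's own z axis and vertical below 0.1 rad and distance of each of carrier_bright_red, carrier_dark_red, carrier_silver, carrier_tan, car_dark_green, screwdriver from where it was at the start of the episode below 0.015 m and linear speed of each of car_bright_red, car_dark_red, car_silver, car_tan below 0.02 m/s and x of car_dark_red in the frame of carrier_dark_red between -0.0455 and -0.0195 m and y of car_dark_red in the frame of carrier_dark_red between -0.009 and 0.009 m and z of car_dark_red in the frame of carrier_dark_red between 0.032 and 0.041 m and angle between the x axis of car_dark_red and the x axis of carrier_dark_red, either way round below 0.25 rad and x of car_silver in the frame of carrier_silver between -0.0455 and -0.0195 m and y of car_silver in the frame of carrier_silver between -0.009 and 0.009 m and z of car_silver in the frame of carrier_silver between 0.032 and 0.041 m and angle between the x axis of car_silver and the x axis of carrier_silver, either way round below 0.25 rad and x of car_tan in the frame of carrier_tan between -0.0455 and -0.0195 m and y of car_tan in the frame of carrier_tan between -0.009 and 0.009 m and z of car_tan in the frame of carrier_tan between 0.032 and 0.041 m and angle between the x axis of car_tan and the x axis of carrier_tan, either way round below 0.25 rad); the robot touches nothing.
It fails at once if a carrier wagon is tipped over (angle between any of carrier_bright_red, carrier_dark_red, carrier_silver, carrier_tan's own z axis and vertical above 0.5 rad).
It fails at once if the dark green car is carried or knocked away (distance of car_dark_green from where it was at the start of the episode above 0.03 m).
It fails at once if the screwdriver is carried or knocked away (distance of screwdriver from where it was at the start of the episode above 0.03 m).
It also fails if it takes over 90 s, if anything falls off the work surface, if the arm or the gripper's body presses on something with over 40 N, if the wrist force passes 120 N, or if a joint passes its speed limit or range.

### The arm

A 6-joint arm with a two-finger parallel gripper is mounted at the origin on a cart in front of the work surface, level with it; the furniture and walls round the work are solid. World frame = base frame: x ahead of the robot, y to its left, z up, the work surface at z = 0. Lengths are in m, angles in rad, forces in N, time in s.
With the tool pointing down it reaches from about 0.25 to 0.725 m from the base axis. Payload 4 kg.
Tool frame: the origin (TCP) lies at the very end of the fingers, on their centre line; the grasp point (between the pads) lies 19 mm behind it; z points along the fingers, y is the line along which they close (so a half turn about z gives the same grasp; the last joint's range is limited). The gripper opens to 85 mm and grips with 20 to 120 N. Pads are 22 mm wide; open, the fingers measure 114 mm over their backs; the gripper's body (76 mm by 85 mm) begins 54 mm behind the grasp point. The pads swing forward as they close: fully open they stand 13 mm farther back than shut.
Start: joints at [1.327, 0.241, 0.005, 1.335, 0, 1.571], TCP at [0.121, 0.485, 0.231] pointing down, gripper open.
Joint ranges: [-2.72, 2.72], [-1.05, 1.87], [-1.09, 1.28], [-1.99, 2.15], [-1.42, 1.44], [-3.14, 3.14]. Speed limits (rad/s): [2.79, 2.79, 3.14, 3.14, 3.14, 3.14].

### API

Orientations are given as a unit quaternion [x, y, z, w].
In Python, from workcell import telemetry, vision, workorder gives the robot as it stands.
- The arm moves only by the shell command python3 -m inch 'ROWS'. ROWS is JSON, a list of rows, each a list of 3 entries, a list of its own where there are three numbers: the turn, a rotation vector about the tool's x, y, z scaled (see below), then the shift along the tool's x, y, z scaled (see below), then the closure, from -1 (fully open) to 1 (shut). A call has 1 to 10 rows; each row shifts and turns the commanded pose from where the row before left it, along the tool's axes as they then stand; what a row does not reach is not made up. The controller multiplies each number of a shift by 0.3 m and each number of a turn by 360 degrees. A row lasts 1/12 s, in which the tool goes at most 41.7 mm and 7.16 degrees, less where a joint would pass 70% of its speed; a pose out of reach is approached as far as the arm can. A call with a number of a shift or a turn outside -1 to 1 is refused whole. A call with a gripper value outside its range is refused whole. The fingers move at their own pace and stop on an object; the grip force is fixed at half the most. Time passes only in rows, so rows that do not move let the fingers close. It gives the time, the measured TCP pose, the force, the opening and the grip force at its end, in the units of the state.
- telemetry.get_obs(): the state, without advancing time (a new reading comes with each control period).
- vision.camera(name): name is "scene" or "top" or "wrist"; returns a dict with "img" (420x560x3 uint8, red, green, blue), "fov_y" (degrees; the focal length in pixels is half the picture's height over the tangent of half this angle, whatever the lens; pixels are square), "cx", "cy" (the principal point, pixels), "pose" (4x4, takes a point from camera to world coordinates). Camera axes: x right, y up, looking along -z (the intrinsics and any distortion apply to the point x, -y, -z); pixel columns grow to the right and rows downward; lengths in m; the calibration is good to about 2 mm. The wrist camera is an equidistant fisheye: a pixel r from the principal point sees the ray r / f radians off the axis. A picture is of the moment at which its call begins. There is no depth.
- workorder.job_done(): hands the job in; it is judged then, once.
The state is a dict: "clock": time; "joint_pos": joint angles; "joint_vel": joint speeds; "tau": joint torques, N m; "eef_pos": TCP position; "tool_rot": TCP orientation; "ft_force": force on the tool from outside, world axes, zero at the start; "ft_torque": the same for the moment, N m; "grip_width": finger opening in m; "grasp_force": force on a finger pad.
Only numpy, scipy, OpenCV 4.12 (cv2) and the standard library are available. Lean on these libraries where they do the work, as an engineer would, in place of code of your own. Each camera call takes 0.05 s, during which the arm holds its last target. There are 200 camera calls.

## Working session

There is one attempt and no reset: what is moved stays moved. The work goes in short steps, Python scripts to look and compute and a shell command to move; the robot and the scene stay as the last step left them, time stands still between calls to the robot, and variables do not carry over. Pictures are saved under pics/ and viewed, at most 14 in all, crops included, and the job is handed in when it is done.

```bash
mkdir -p pics; ls; python3 - <<'E'
from workcell import telemetry, vision
import cv2
print(telemetry.get_obs())
for n in ("scene","top"):
    c=vision.camera(n); print(n,c["fov_y"],c["cx"],c["cy"],c["pose"])
    cv2.imwrite(f"pics/{n}0.png",cv2.resize(c["img"][:,:,::-1],(800,600),interpolation=cv2.INTER_CUBIC))
    cv2.imwrite(f"raw_{n}.png",c["img"][:,:,::-1])
E
```

```text
pics
{'clock': 0.0, 'joint_pos': array([1.32701752e+00, 2.41400789e-01, 3.70134140e-03, 1.33520273e+00,
       1.23858650e-05, 1.57080193e+00]), 'joint_vel': array([ 0.00026415, -0.00159984,  0.00084174,  0.00028983,  0.00117259,
       -0.00043576]), 'tau': array([-3.67567791e-04, -3.72314572e+01,  2.52410048e+01,  1.70157611e-02,
        5.91618573e-05,  5.73024188e-07]), 'eef_pos': array([0.12052647, 0.48459175, 0.23041032]), 'tool_rot': array([ 1.21590528e-01,  9.92579788e-01, -1.04435892e-03, -1.34166714e-04]), 'ft_force': array([ 0.11024956, -0.21987804,  0.35081589]), 'ft_torque': array([-0.02043392,  0.0355682 , -0.02057589]), 'grasp_force': 0.0, 'grip_width': 0.08525887571653734}
scene 56.778883169283844 279.75360199399927 217.2347727281398 [[ 0.86882597  0.38188892 -0.31512266  0.19266837]
 [-0.49478869  0.69288372 -0.52449623 -0.59699154]
 [ 0.01804406  0.61161508  0.79094969  0.78446399]
 [ 0.          0.          0.          1.        ]]
top 49.28572325729985 280.78462852053593 208.65104231409472 [[ 0.02513431  0.99457144 -0.10097486  0.40045439]
 [-0.99937085  0.02246958 -0.0274414  -0.11006603]
 [-0.02502357  0.10160105  0.99451046  1.11002371]
 [ 0.          0.          0.          1.        ]]
```

View pics/top0.png

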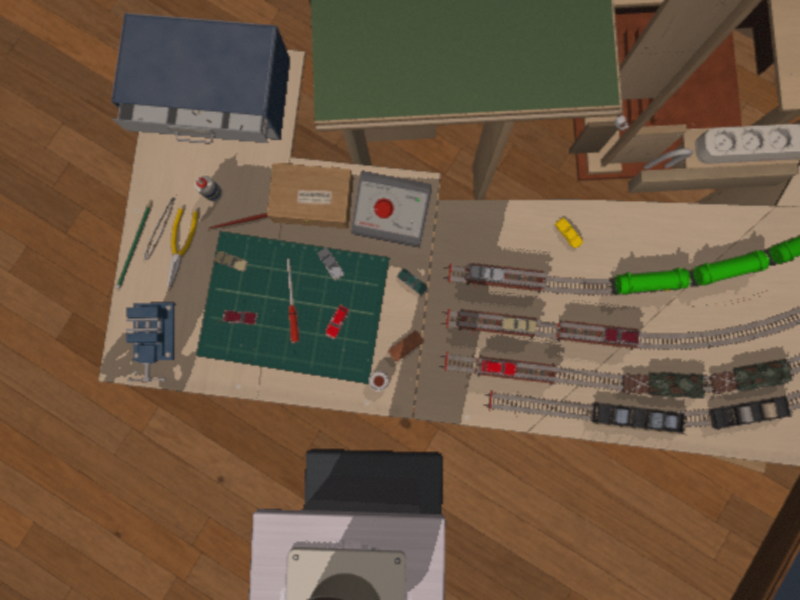

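View pics/scene0.png

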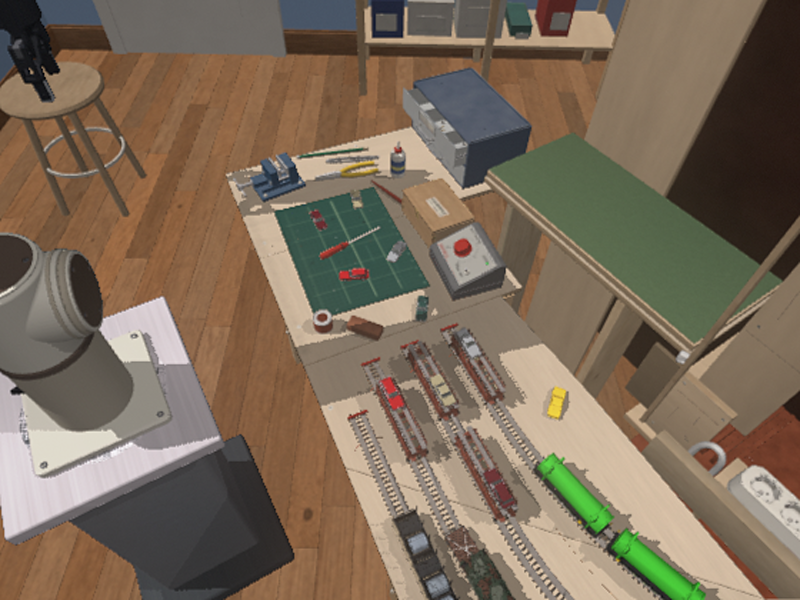

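```bash
python3 - <<'E'
import cv2
t=cv2.imread("raw_top.png"); s=cv2.imread("raw_scene.png")
def crop(im,x,y,w,h,k,n):
    o=cv2.resize(im[y:y+h,x:x+w],None,fx=k,fy=k,interpolation=cv2.INTER_CUBIC)
    for i in range(0,w,10):
        cv2.line(o,(i*k,0),(i*k,6 if i%50 else 16),(255,255,255),1)
    for i in range(0,h,10):
        cv2.line(o,(0,i*k),(6 if i%50 else 16,i*k),(255,255,255),1)
    cv2.imwrite(n,o)
crop(t,140,160,160,105,5,"pics/a.png")
crop(t,305,175,150,110,5,"pics/b.png")
crop(s,245,220,125,150,4,"pics/c.png")
E
```

```text
(no output)
```

View pics/a.png

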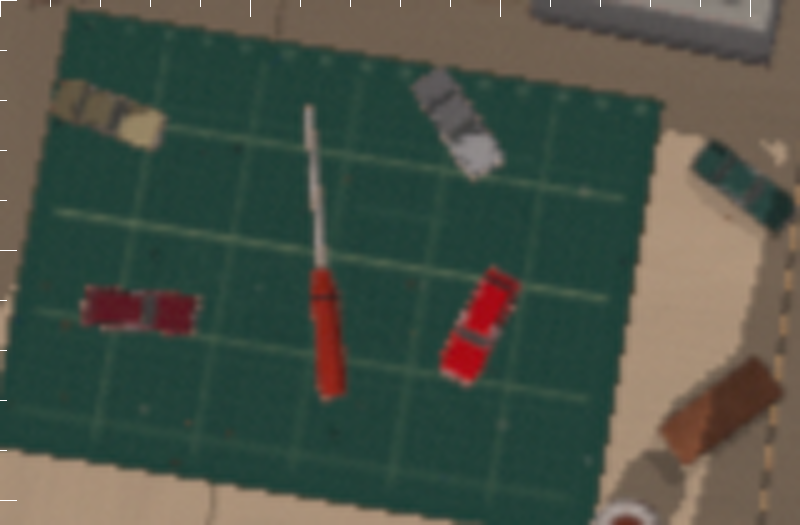

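View pics/b.png

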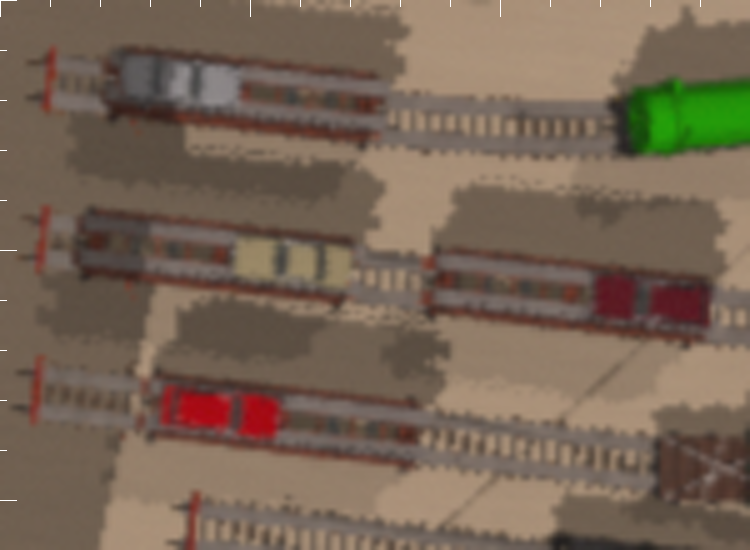

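View pics/c.png

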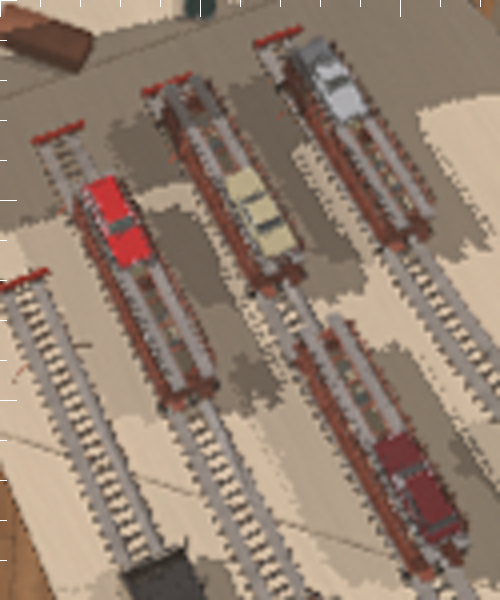

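```bash
cat > h.py <<'E'
import numpy as np, cv2
from scipy.spatial.transform import Rotation as R
K={"scene":(56.778883169283844,279.75360199399927,217.2347727281398,np.array([[0.86882597,0.38188892,-0.31512266,0.19266837],[-0.49478869,0.69288372,-0.52449623,-0.59699154],[0.01804406,0.61161508,0.79094969,0.78446399]])),
"top":(49.28572325729985,280.78462852053593,208.65104231409472,np.array([[0.02513431,0.99457144,-0.10097486,0.40045439],[-0.99937085,0.02246958,-0.0274414,-0.11006603],[-0.02502357,0.10160105,0.99451046,1.11002371]]))}
def ray(n,u,v):
    f,cx,cy,P=K[n]; f=210/np.tan(np.radians(f/2))
    d=P[:,:3]@np.array([(u-cx)/f,-(v-cy)/f,-1]); return P[:,3],d/np.linalg.norm(d)
def atz(n,u,v,z):
    o,d=ray(n,u,v); return o+d*(z-o[2])/d[2]
def tri(a,b):
    o1,d1=ray("top",*a); o2,d2=ray("scene",*b)
    s=np.linalg.lstsq(np.c_[d1,-d2],o2-o1,rcond=None)[0]
    p,q=o1+s[0]*d1,o2+s[1]*d2; return (p+q)/2,np.linalg.norm(p-q)
def wray(c,u,v):
    f=210/np.tan(np.radians(c["fov_y"]/2)); x,y=u-c["cx"],v-c["cy"]; r=np.hypot(x,y)+1e-9; t=r/f
    d=c["pose"][:3,:3]@np.array([np.sin(t)*x/r,-np.sin(t)*y/r,-np.cos(t)]); return c["pose"][:3,3],d
def wz(c,u,v,z):
    o,d=wray(c,u,v); return o+d*(z-o[2])/d[2]
def plan(x,y,z,line):
    """line = world angle (deg) of the object's long axis; fingers close across it (tool x along it). Prints tool-unit totals."""
    from workcell import telemetry
    o=telemetry.get_obs(); q=R.from_quat(o["tool_rot"]); best=None
    for k in (0,180):
        a=np.radians(line+k); X=np.array([np.cos(a),np.sin(a),0]); Z=np.array([0,0,-1.]); T=R.from_matrix(np.c_[X,np.cross(Z,X),Z])
        r=(q.inv()*T).as_rotvec()
        if best is None or np.linalg.norm(r)<np.linalg.norm(best[0]): best=(r,T)
    r,T=best; d=np.array([x,y,z])-o["eef_pos"]
    print("t",round(o["clock"],2),"pos",o["eef_pos"].round(4),"j1,j6",o["joint_pos"][[0,5]].round(2),"w",round(o["grip_width"],4),"F",o["ft_force"].round(1),o["grasp_force"])
    print(" turn units",(r/2/np.pi).round(4),"deg",np.degrees(r).round(1)," shift now",(q.inv().apply(d)/.3).round(4)," shift after turn",(T.inv().apply(d)/.3).round(4))
E
python3 - <<'E'
from h import *
A=lambda p:(140+p[0]/5,160+p[1]/5); B=lambda p:(305+p[0]/5,175+p[1]/5); C=lambda p:(245+p[0]/4,220+p[1]/4)
for n,p,q in [("tan",(52,100),(163,132)),("dred",(83,307),(199,313)),("silver",(425,80),(490,168)),("bred",(505,275),(455,378)),("green",(703,153),(782,222)),("sd",(310,105),(333,398))]:
    a,b=atz("top",*A(p),.013),atz("top",*A(q),.013); d=b-a
    print(n,((a+b)/2)[:2].round(4),np.degrees(np.arctan2(d[1],d[0])).round(1),np.linalg.norm(d).round(4))
for n,p,q in [("silver",(181,80),(334,80)),("tan",(293,260),(262,212)),("bred",(220,412),(118,222)),("dred",(652,300),(422,487)),
 ("bred end",(415,433),(192,395)),("silver end",(378,108),(413,238)),("dred end",(431,280),(321,330)),("tan end",(83,242),(180,89))]:
    p,e=tri(B(p),C(q)); print(n,p.round(4),e.round(4))
E
```

```text
tan [0.5677 0.2128] -104.8 0.0572
dred [0.4733 0.1916] -91.6 0.0566
silver [0.5674 0.0414] -142.0 0.054
bred [0.4692 0.027 ] 156.0 0.055
green [ 0.5393 -0.0977] -130.1 0.0509
sd [0.5041 0.1052] -173.1 0.1431
silver [ 0.5523 -0.2204  0.0478] 0.0014
tan [ 0.4695 -0.2732  0.0478] 0.0011
bred [ 0.3987 -0.2403  0.0471] 0.0011
dred [ 0.4555 -0.4379  0.0478] 0.0
bred end [ 0.3907 -0.3348  0.0204] 0.0022
silver end [ 0.5442 -0.3166  0.0219] 0.0023
dred end [ 0.4636 -0.3405  0.0323] 0.001
tan end [ 0.476  -0.1766  0.0366] 0.0019
```

```bash
python3 -c "
from h import *; plan(.4733,.1916,.13,-91.6)"; python3 -m inch '[[[0,0,0.0195],[0,0,0],0],[[0,0,0.0195],[0,0,0],0]]'; python3 -c "
from h import *; plan(.4733,.1916,.13,-91.6)"
```

```text
t 0.1 pos [0.1206 0.4847 0.2305] j1,j6 [1.33 1.57] w 0.0852 F [ 0.1  0.5 -1.2] 0.0
 turn units [-3.000e-04  2.000e-04  2.156e-01] deg [-0.1  0.1 77.6]  shift now [-1.3768 -0.6636  0.3362]  shift after turn [-0.9437  1.2026  0.335 ]
clock: 0.27
eef_pos: [0.1206, 0.4848, 0.2307]
tool_rot: [0.245, 0.97, -0.001, 0.0]
ft_force: [-1.2, 0.3, 0.5]
grip_width: 0.0641
grasp_force: 0.0
t 0.27 pos [0.1206 0.4848 0.2307] j1,j6 [1.33 1.82] w 0.0641 F [-1.2  0.3  0.5] 0.0
 turn units [-0.0002  0.0002  0.1757] deg [-0.1  0.1 63.3]  shift now [-1.4987 -0.3017  0.3366]  shift after turn [-0.9442  1.2025  0.3357]
```

```bash
python3 -m inch '[[[0,0,0.0195],[0,0,0],0],[[0,0,0.0195],[0,0,0],0],[[0,0,0.0195],[0,0,0],0],[[0,0,0.0195],[0,0,0],0],[[0,0,0.0195],[0,0,0],0],[[0,0,0.0195],[0,0,0],0],[[0,0,0.0195],[0,0,0],0],[[0,0,0.0195],[0,0,0],0],[[0,0,0.0195],[0,0,0],0]]' | head -2;  python3 -m inch '[[[0,0,0],[-0.07,0.086,0.024],0],[[0,0,0],[-0.07,0.086,0.024],0],[[0,0,0],[-0.07,0.086,0.024],0],[[0,0,0],[-0.07,0.086,0.024],0],[[0,0,0],[-0.07,0.086,0.024],0],[[0,0,0],[-0.07,0.086,0.024],0],[[0,0,0],[-0.07,0.086,0.024],0],[[0,0,0],[-0.07,0.086,0.024],0],[[0,0,0],[-0.07,0.086,0.024],0],[[0,0,0],[-0.07,0.086,0.024],0]]' | head -2; python3 -m inch '[[[0,0,0],[-0.061,0.085,0.024],0],[[0,0,0],[-0.061,0.085,0.024],0],[[0,0,0],[-0.061,0.086,0.024],0],[[0,0,0],[-0.061,0.085,0.024],0],[[0,0,0],[0,0,0],0],[[0,0,0],[0,0,0],0]]' |head -2; python3 - <<'E'
from h import *
from workcell import vision
plan(.4733,.1916,.02,-91.6)
c=vision.camera("wrist"); print(c["fov_y"],c["cx"],c["cy"],c["pose"].round(4).tolist())
cv2.imwrite("pics/w1.png",cv2.resize(c["img"][:,:,::-1],(800,600)))
E
```

```text
clock: 1.02
eef_pos: [0.1206, 0.4848, 0.2308]
clock: 1.85
eef_pos: [0.375, 0.2684, 0.1587]
clock: 2.35
eef_pos: [0.4753, 0.1932, 0.1294]
t 2.35 pos [0.4753 0.1932 0.1294] j1,j6 [0.39 1.98] w 0.043 F [-1.   0.5 -0.2] 0.0
 turn units [-0.0004  0.0001  0.0006] deg [-0.1  0.   0.2]  shift now [-0.0054 -0.0056  0.3646]  shift after turn [-0.0056 -0.0064  0.3645]
65.70646984690485 279.9123858178651 204.89523551453732 [[0.9997, 0.0229, 0.0096, 0.4768], [-0.0247, 0.958, 0.2857, 0.2657], [-0.0026, -0.2859, 0.9583, 0.2725], [0.0, 0.0, 0.0, 1.0]]
```

View pics/w1.png

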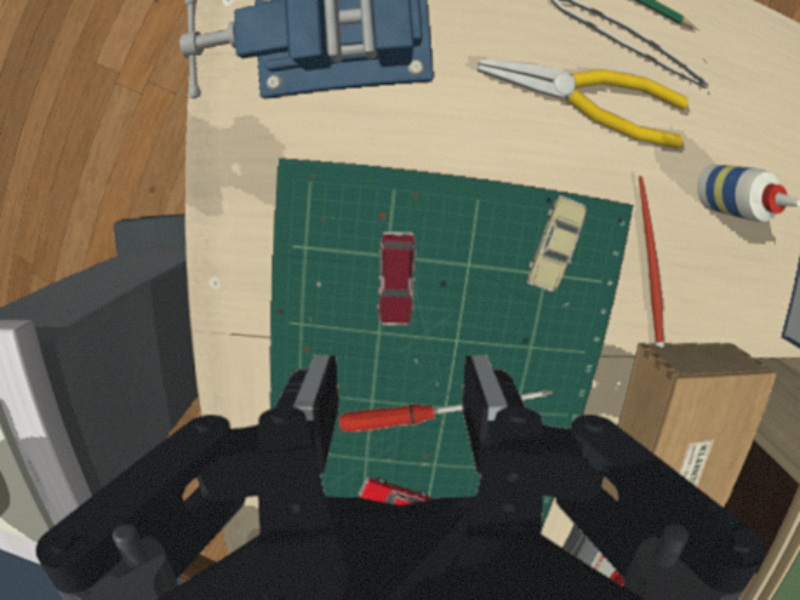

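```bash
python3 - <<'E'
from h import *
c=dict(fov_y=65.70646984690485,cx=279.9123858178651,cy=204.89523551453732,pose=np.array([[0.9997, 0.0229, 0.0096, 0.4768], [-0.0247, 0.958, 0.2857, 0.2657], [-0.0026, -0.2859, 0.9583, 0.2725], [0.0, 0.0, 0.0, 1.0]]))
for p,q in [((398,233),(397,324)),((571,198),(543,289)),((342,422),(550,393)),((363,488),(430,502))]:
    a,b=wz(c,p[0]*.7,p[1]*.7,.013),wz(c,q[0]*.7,q[1]*.7,.013); d=b-a
    print(((a+b)/2)[:2].round(4),np.degrees(np.arctan2(d[1],d[0])).round(1),np.linalg.norm(d).round(4))
E
```

```text
[0.473  0.1962] -92.1 0.0546
[0.5676 0.216 ] -105.3 0.0568
[0.5026 0.1088] 6.9 0.1384
[0.4682 0.0353] -17.3 0.0504
```

```bash
python3 -m inch '[[[0,0,0],[-0.003,-0.007,0.05],0],[[0,0,0],[0,0,0.07],0],[[0,0,0],[0,0,0.07],0],[[0,0,0],[0,0,0.07],0],[[0,0,0],[0,0,0.06],0],[[0,0,0],[0,0,0.04],0],[[0,0,0],[0,0,0.03],0],[[0,0,0],[0,0,0.015],0],[[0,0,0],[0,0,0],0]]'; python3 -c "
from h import *; plan(.473,.194,.007,-91.6)"; python3 -m inch '[[[0,0,0],[0,0,0],0.8],[[0,0,0],[0,0,0],0.8],[[0,0,0],[0,0,0],0.8],[[0,0,0],[0,0,0],0.8],[[0,0,0],[0,0,0],0.8]]'
```

```text
clock: 3.15
eef_pos: [0.4719, 0.1942, 0.0085]
tool_rot: [0.714, 0.7, -0.001, -0.0]
ft_force: [0.2, -0.5, 0.9]
grip_width: 0.0428
grasp_force: 0.0
t 3.15 pos [0.4719 0.1942 0.0085] j1,j6 [0.39 1.98] w 0.0428 F [ 0.2 -0.5  0.9] 0.0
 turn units [-0.0002  0.0001  0.0014] deg [-0.1  0.   0.5]  shift now [-0.0006  0.0038  0.005 ]  shift after turn [-0.0005  0.0038  0.005 ]
clock: 3.57
eef_pos: [0.4737, 0.1943, 0.0103]
tool_rot: [0.714, 0.7, 0.001, 0.0]
ft_force: [-1.2, 0.4, 5.4]
grip_width: 0.0167
grasp_force: 58.8
```

```bash
python3 - <<'E'
from h import *
from workcell import vision
c=vision.camera("wrist")
cv2.imwrite("pics/w2.png",cv2.resize(c["img"][200:400,140:420,::-1],(800,571),interpolation=cv2.INTER_CUBIC))
E
```

```text
(no output)
```

View pics/w2.png

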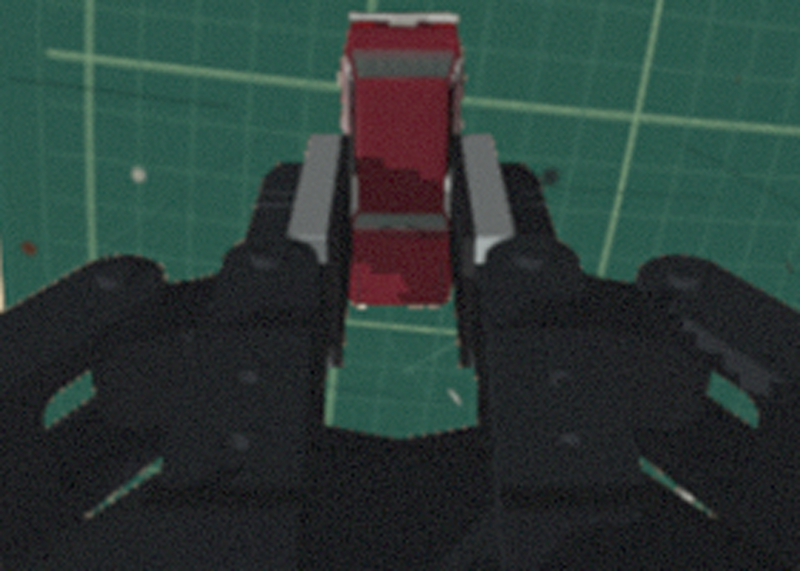

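```bash
python3 -m inch '[[[0,0,0],[0,0,0],0.2],[[0,0,0],[0,0,0],0.2],[[0,0,0],[0,0,0.009],0.2],[[0,0,0],[0,0,0.009],0.2],[[0,0,0],[0,0,0],0.2]]'; python3 -m inch '[[[0,0,0],[0,0,0],0.7],[[0,0,0],[0,0,0],0.7],[[0,0,0],[0,0,0],0.7],[[0,0,0],[0,0,0],0.7],[[0,0,0],[0,0,0],0.7]]'
```

```text
clock: 4.03
eef_pos: [0.4723, 0.1934, 0.0027]
tool_rot: [0.714, 0.7, -0.001, -0.0]
ft_force: [-0.9, -0.4, 0.4]
grip_width: 0.0342
grasp_force: 0.0
clock: 4.45
eef_pos: [0.4729, 0.1937, 0.0036]
tool_rot: [0.714, 0.7, -0.0, -0.0]
ft_force: [0.1, 0.1, -0.4]
grip_width: 0.0176
grasp_force: 59.7
```

```bash
python3 -m inch '[[[0,0,0],[0,0,-0.03],0.7],[[0,0,0],[0,0,-0.07],0.7],[[0,0,0],[0,0,-0.1],0.7],[[0,0,0],[0,0,-0.1],0.7],[[0,0,0],[0,0,-0.05],0.7]]'; python3 -c "
from h import *; plan(.461,-.372,.11,-94.9)"
```

```text
clock: 4.87
eef_pos: [0.4746, 0.1944, 0.1127]
tool_rot: [0.714, 0.7, 0.002, 0.001]
ft_force: [1.0, 0.5, 0.4]
grip_width: 0.0178
grasp_force: 59.7
t 4.87 pos [0.4746 0.1944 0.1127] j1,j6 [0.39 1.98] w 0.0178 F [1.  0.5 0.4] 59.68728840351105
 turn units [ 0.0007 -0.0004  0.0103] deg [ 0.3 -0.1  3.7]  shift now [-1.8887 -0.0061  0.0052]  shift after turn [-1.8851  0.1161  0.0092]
```

```bash
python3 -m inch '[[[0,0,0.0103],[0,0,0],0.7],[[0,0,0],[-0.08,0.007,0],0.7],[[0,0,0],[-0.115,0.007,0],0.7],[[0,0,0],[-0.115,0.007,0],0.7],[[0,0,0],[-0.115,0.007,0],0.7],[[0,0,0],[-0.115,0.007,0],0.7],[[0,0,0],[-0.115,0.007,0],0.7],[[0,0,0],[-0.115,0.007,0],0.7],[[0,0,0],[-0.115,0.007,0],0.7],[[0,0,0],[-0.115,0.007,0],0.7]]' |head -2;python3 -m inch '[[[0,0,0],[-0.115,0.007,0],0.7],[[0,0,0],[-0.115,0.007,0],0.7],[[0,0,0],[-0.115,0.007,0],0.7],[[0,0,0],[-0.115,0.007,0],0.7],[[0,0,0],[-0.115,0.007,0],0.7],[[0,0,0],[-0.115,0.007,0],0.7],[[0,0,0],[-0.115,0.007,0],0.7],[[0,0,0],[-0.08,0.006,0],0.7],[[0,0,0],[0,0,0],0.7],[[0,0,0],[0,0,0],0.7]]' |head -2; python3 - <<'E'
from h import *
from workcell import vision
plan(.461,-.372,.045,-94.9)
c=vision.camera("wrist")
np.savez("w3.npz",**c)
cv2.imwrite("pics/w3.png",cv2.resize(c["img"][:,:,::-1],(800,600),interpolation=cv2.INTER_CUBIC))
E
```

```text
clock: 5.7
eef_pos: [0.4659, -0.1084, 0.1095]
clock: 6.53
eef_pos: [0.4594, -0.374, 0.1088]
t 6.53 pos [ 0.4594 -0.374   0.1088] j1,j6 [-0.68  0.98] w 0.0177 F [-0.2  1.1 -0.8] 59.718146324157715
 turn units [ 0.     -0.     -0.0004] deg [ 0.  -0.  -0.1]  shift now [0.007  0.0046 0.2126]  shift after turn [0.007  0.0047 0.2126]
```

View pics/w3.png

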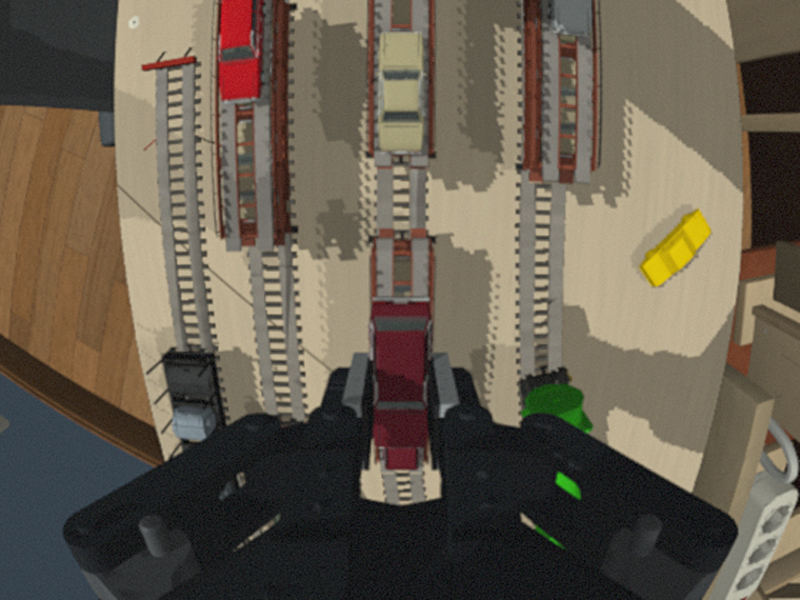

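```bash
python3 - <<'E'
from h import *
c=dict(np.load("w3.npz"))
c["fov_y"]=float(c["fov_y"])
for n,u,v,z in [("dr end",402,238,.039),("dr endL",372,238,.039),("dr endR",434,238,.039),("tan front",402,150,.045),("tan rear",401,32,.045),("bred end",249,243,.039),("bred carend",240,98,.045),("sil end",567,178,.039),("sil carend",573,36,.045),("heldfront",402,303,.11)]:
    print(n,wz(c,u*.7,v*.7,z).round(4))
E
```

```text
dr end [ 0.463  -0.3386  0.039 ]
dr endL [ 0.4491 -0.3374  0.039 ]
dr endR [ 0.4778 -0.3399  0.039 ]
tan front [ 0.4666 -0.2982  0.045 ]
tan rear [ 0.4709 -0.2444  0.045 ]
bred end [ 0.3895 -0.3336  0.039 ]
bred carend [ 0.3958 -0.2649  0.045 ]
sil end [ 0.5436 -0.3155  0.039 ]
sil carend [ 0.55   -0.2477  0.045 ]
heldfront [ 0.4619 -0.3474  0.11  ]
```

```bash
python3 -m inch '[[[0,0,0],[0.010,0.0045,0.04],0.7],[[0,0,0],[0,0,0.07],0.7],[[0,0,0],[0,0,0.05],0.7],[[0,0,0],[0,0,0.03],0.7],[[0,0,0],[0,0,0.02],0.7],[[0,0,0],[0,0,0],0.7],[[0,0,0],[0,0,0],0.7]]'; python3 -m inch '[[[0,0,0],[0,0,0.005],0.7],[[0,0,0],[0,0,0.004],0.7],[[0,0,0],[0,0,0],0.7]]'; python3 -c "
from h import *; plan(.461,-.371,.038,-94.9)"
```

```text
clock: 7.17
eef_pos: [0.4619, -0.3694, 0.0461]
tool_rot: [0.736, 0.677, 0.0, 0.0]
ft_force: [0.8, 0.4, -0.9]
grip_width: 0.0179
grasp_force: 59.7
clock: 7.42
eef_pos: [0.4618, -0.3701, 0.0434]
tool_rot: [0.737, 0.676, 0.0, 0.0]
ft_force: [0.1, -0.1, -0.5]
grip_width: 0.0177
grasp_force: 59.7
t 7.42 pos [ 0.4618 -0.3701  0.0434] j1,j6 [-0.68  0.98] w 0.0177 F [ 0.1 -0.1 -0.5] 59.71847176551819
 turn units [0.0001 0.0001 0.    ] deg [0. 0. 0.]  shift now [-0.0033 -0.0025  0.0181]  shift after turn [-0.0033 -0.0025  0.0181]
```

```bash
python3 -m inch '[[[0,0,0],[-0.003,-0.0025,0.004],0.7],[[0,0,0],[0,0,0.004],0.7],[[0,0,0],[0,0,0],0.7]]'|egrep 'eef|ft'; python3 -m inch '[[[0,0,0],[0,0,0.003],0.7],[[0,0,0],[0,0,0],0.7],[[0,0,0],[0,0,0],0.7]]'|egrep 'eef|ft'; python3 -m inch '[[[0,0,0],[0,0,0.003],0.7],[[0,0,0],[0,0,0],0.7],[[0,0,0],[0,0,0],0.7]]'|egrep 'eef|ft'
```

```text
eef_pos: [0.4605, -0.3707, 0.0404]
ft_force: [0.0, -0.4, -0.7]
eef_pos: [0.4607, -0.3708, 0.0398]
ft_force: [0.4, 0.4, 2.0]
eef_pos: [0.4608, -0.3708, 0.0398]
ft_force: [-1.5, 1.5, 6.6]
```

```bash
python3 -m inch '[[[0,0,0],[0,0,-0.002],0.35],[[0,0,0],[0,0,0],0.35],[[0,0,0],[0,0,0],0.35],[[0,0,0],[0,0,-0.02],0.2],[[0,0,0],[0,0,-0.05],0.1],[[0,0,0],[0,0,-0.08],0],[[0,0,0],[0,0,-0.08],0],[[0,0,0],[0,0,-0.05],0],[[0,0,0],[0,0,0],0]]'; python3 - <<'E'
from h import *
from workcell import vision
plan(.5677,.2145,.12,-105)
c=vision.camera("wrist")
np.savez("w4.npz",**c)
cv2.imwrite("pics/w4.png",cv2.resize(c["img"][140:360,140:420,::-1],(763,600),interpolation=cv2.INTER_CUBIC))
E
```

```text
clock: 8.92
eef_pos: [0.4629, -0.3724, 0.1278]
tool_rot: [0.737, 0.676, 0.001, 0.004]
ft_force: [-0.1, -0.9, -1.0]
grip_width: 0.0423
grasp_force: 0.0
t 8.92 pos [ 0.4629 -0.3724  0.1278] j1,j6 [-0.68  0.98] w 0.0423 F [-0.1 -0.9 -1. ] 0.0
 turn units [0.0011 0.0006 0.0281] deg [ 0.4  0.2 10.1]  shift now [1.9792 0.181  0.0186]  shift after turn [ 1.9802 -0.1689  0.0261]
```

View pics/w4.png

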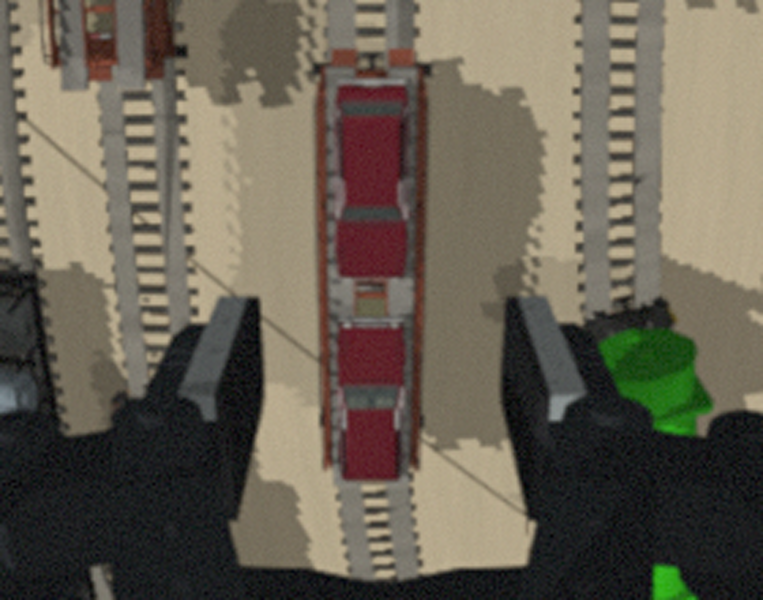

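```bash
python3 -m inch '[[[0,0,0.014],[0,0,0],0],[[0,0,0.0141],[0,0,0],0],[[0,0,0],[0.08,-0.01,0],0],[[0,0,0],[0.115,-0.01,0],0],[[0,0,0],[0.115,-0.01,0],0],[[0,0,0],[0.115,-0.01,0],0],[[0,0,0],[0.115,-0.01,0],0],[[0,0,0],[0.115,-0.01,0],0],[[0,0,0],[0.115,-0.01,0],0],[[0,0,0],[0.115,-0.01,0],0]]' |head -2;python3 -m inch '[[[0,0,0],[0.115,-0.01,0],0],[[0,0,0],[0.115,-0.01,0],0],[[0,0,0],[0.115,-0.01,0],0],[[0,0,0],[0.115,-0.01,0],0],[[0,0,0],[0.115,-0.01,0],0],[[0,0,0],[0.115,-0.01,0],0],[[0,0,0],[0.115,-0.01,0],0],[[0,0,0],[0.115,-0.01,0.02],0],[[0,0,0],[0.105,-0.01,0.02],0],[[0,0,0],[0.07,0,0],0]]' |head -2; python3 -m inch '[[[0,0,0],[0,0,0],0],[[0,0,0],[0,0,0],0]]' >/dev/null; python3 -c "
from h import *; plan(.5677,.2145,.0035,-105)"
```

```text
clock: 9.8
eef_pos: [0.5053, -0.1062, 0.1219]
clock: 10.63
eef_pos: [0.5635, 0.219, 0.1083]
t 10.8 pos [0.5642 0.2171 0.1094] j1,j6 [0.37 2.2 ] w 0.0426 F [0.3 0.4 0.9] 0.0
 turn units [-0.0004  0.0003  0.0004] deg [-0.1  0.1  0.1]  shift now [-0.0048  0.0143  0.3529]  shift after turn [-0.0055  0.0134  0.3529]
```

Descend and grasp the tan car.

```bash
python3 -m inch '[[[0,0,0],[-0.005,0.014,0.03],0],[[0,0,0],[0,0,0.07],0],[[0,0,0],[0,0,0.07],0],[[0,0,0],[0,0,0.07],0],[[0,0,0],[0,0,0.055],0],[[0,0,0],[0,0,0.035],0],[[0,0,0],[0,0,0.016],0],[[0,0,0],[0,0,0.006],0.1],[[0,0,0],[0,0,0],0.2]]'|egrep 'eef|ft'; python3 -m inch '[[[0,0,0],[0,0,0],0.7],[[0,0,0],[0,0,0],0.7],[[0,0,0],[0,0,0],0.7],[[0,0,0],[0,0,0],0.7],[[0,0,0],[0,0,0],0.7]]'
```

```text
eef_pos: [0.5692, 0.2131, 0.0057]
ft_force: [0.1, -0.2, -0.1]
clock: 11.97
eef_pos: [0.57, 0.2141, 0.0071]
tool_rot: [0.793, 0.609, 0.001, 0.001]
ft_force: [0.1, -0.5, 5.1]
grip_width: 0.0171
grasp_force: 60.2
```

```bash
python3 -m inch '[[[0,0,0],[0,0,0],0.3],[[0,0,0],[0,0,0],0.3],[[0,0,0],[0,0,0.006],0.3],[[0,0,0],[0,0,0.004],0.3],[[0,0,0],[0,0,0],0.3]]'|egrep 'eef|ft|wid'; python3 -m inch '[[[0,0,0],[0,0,0],0.7],[[0,0,0],[0,0,0],0.7],[[0,0,0],[0,0,0],0.7],[[0,0,0],[0,0,0],0.7]]'; python3 -m inch '[[[0,0,0],[0,0,-0.03],0.7],[[0,0,0],[0,0,-0.07],0.7],[[0,0,0],[0,0,-0.1],0.7],[[0,0,0],[0,0,-0.1],0.7],[[0,0,0],[0,0,-0.06],0.7]]' |head -2;  python3 -c "
from h import *; plan(.4745,-.2074,.11,-94.9)"
```

```text
eef_pos: [0.5687, 0.2137, 0.0027]
ft_force: [-0.9, -0.8, 2.5]
grip_width: 0.0298
clock: 12.72
eef_pos: [0.5695, 0.214, 0.0035]
tool_rot: [0.793, 0.609, 0.001, 0.0]
ft_force: [-0.8, -0.1, 6.2]
grip_width: 0.0173
grasp_force: 62.0
clock: 13.13
eef_pos: [0.57, 0.2141, 0.114]
t 13.13 pos [0.57   0.2141 0.114 ] j1,j6 [0.36 2.19] w 0.0175 F [ 1.1  0.1 -0.3] 60.23467183113098
 turn units [ 0.0005 -0.0003 -0.0281] deg [  0.2  -0.1 -10.1]  shift now [-1.4397  0.0564  0.0106]  shift after turn [-1.4272 -0.1972  0.0132]
```

```bash
python3 -m inch '[[[0,0,-0.014],[0,0,0],0.7],[[0,0,-0.014],[0,0,0],0.7],[[0,0,0],[-0.07,-0.015,0],0.7],[[0,0,0],[-0.11,-0.015,0],0.7],[[0,0,0],[-0.11,-0.015,0],0.7],[[0,0,0],[-0.11,-0.015,0],0.7],[[0,0,0],[-0.11,-0.015,0],0.7],[[0,0,0],[-0.11,-0.015,0],0.7],[[0,0,0],[-0.11,-0.015,0],0.7],[[0,0,0],[-0.11,-0.015,0],0.7]]' |head -2;python3 -m inch '[[[0,0,0],[-0.11,-0.015,0],0.7],[[0,0,0],[-0.11,-0.015,0],0.7],[[0,0,0],[-0.11,-0.015,0],0.7],[[0,0,0],[-0.11,-0.015,0],0.7],[[0,0,0],[-0.1,-0.015,0],0.7],[[0,0,0],[-0.047,0,0],0.7],[[0,0,0],[0,0,0],0.7],[[0,0,0],[0,0,0],0.7]]' |head -2; python3 -c "
from h import *; plan(.4745,-.2074,.045,-94.9)"
```

```text
clock: 13.97
eef_pos: [0.5106, -0.0356, 0.1108]
clock: 14.63
eef_pos: [0.4735, -0.2082, 0.1107]
t 14.63 pos [ 0.4735 -0.2082  0.1107] j1,j6 [-0.41  1.24] w 0.0177 F [-0.4  0.5 -0.4] 60.2260422706604
 turn units [-0.0001 -0.0001 -0.0004] deg [-0.  -0.  -0.1]  shift now [0.0029 0.0031 0.2189]  shift after turn [0.0031 0.003  0.2189]
```

```bash
python3 -m inch '[[[0,0,0],[0.003,0.002,0.04],0.7],[[0,0,0],[0,0,0.07],0.7],[[0,0,0],[0,0,0.06],0.7],[[0,0,0],[0,0,0.03],0.7],[[0,0,0],[0,0,0.018],0.7],[[0,0,0],[0,0,0],0.7],[[0,0,0],[0,0,0.008],0.7],[[0,0,0],[0,0,0],0.7],[[0,0,0],[0,0,0],0.7]]'|egrep 'eef|ft'; python3 -m inch '[[[0,0,0],[0,0,0.004],0.7],[[0,0,0],[0,0,0],0.7]]'|egrep 'eef|ft';  python3 -c "
from h import *; plan(.4745,-.2074,.04,-94.9)"
```

```text
eef_pos: [0.4753, -0.2071, 0.0437]
ft_force: [0.5, -0.4, 0.0]
eef_pos: [0.4749, -0.2071, 0.0421]
ft_force: [-0.6, -0.4, -0.9]
t 15.55 pos [ 0.4749 -0.2071  0.0421] j1,j6 [-0.41  1.25] w 0.0177 F [-0.6 -0.4 -0.9] 60.22605657577515
 turn units [ 0.0001  0.     -0.0001] deg [ 0.1  0.  -0. ]  shift now [-0.0011 -0.0012  0.0071]  shift after turn [-0.0011 -0.0012  0.0071]
```

```bash
python3 -m inch '[[[0,0,0],[-0.001,-0.001,0.004],0.7],[[0,0,0],[0,0,0],0.7],[[0,0,0],[0,0,0],0.7]]'|egrep 'eef|ft'; python3 -m inch '[[[0,0,0],[0,0,0.004],0.7],[[0,0,0],[0,0,0],0.7],[[0,0,0],[0,0,0],0.7]]'|egrep 'eef|ft'
```

```text
eef_pos: [0.4741, -0.2072, 0.0405]
ft_force: [0.5, 0.4, 0.0]
eef_pos: [0.4744, -0.2073, 0.0397]
ft_force: [-1.1, -0.1, 3.7]
```

Contact. Release, retreat, and look; then head for the silver car.

```bash
python3 -m inch '[[[0,0,0],[0,0,-0.002],0.35],[[0,0,0],[0,0,0],0.35],[[0,0,0],[0,0,0],0.35],[[0,0,0],[0,0,-0.02],0.2],[[0,0,0],[0,0,-0.05],0.1],[[0,0,0],[0,0,-0.08],0],[[0,0,0],[0,0,-0.08],0],[[0,0,0],[0,0,-0.05],0],[[0,0,0],[0,0,0],0]]' | head -2; python3 - <<'E'
from h import *
from workcell import vision
plan(.5674,.0425,.11,-142)
c=vision.camera("wrist")
np.savez("w5.npz",**c)
cv2.imwrite("pics/w5.png",cv2.resize(c["img"][:,:,::-1],(800,600),interpolation=cv2.INTER_CUBIC))
E
```

```text
clock: 16.8
eef_pos: [0.4768, -0.2083, 0.128]
t 16.8 pos [ 0.4768 -0.2083  0.128 ] j1,j6 [-0.41  1.25] w 0.0427 F [ 1.2  0.2 -0. ] 0.0
 turn units [ 1.200e-03 -1.000e-04  1.307e-01] deg [ 0.4 -0.  47.1]  shift now [0.859  0.2287 0.0595]  shift after turn [ 0.7528 -0.4727  0.0599]
```

View pics/w5.png

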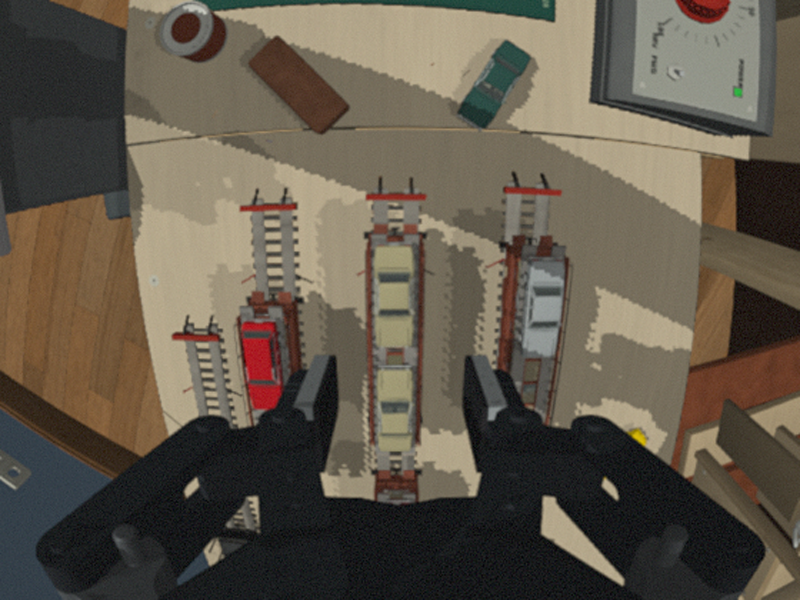

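```bash
python3 -m inch '[[[0,0,0.0187],[0,0,0],0],[[0,0,0.0187],[0,0,0],0],[[0,0,0.0187],[0,0,0],0],[[0,0,0.0187],[0,0,0],0],[[0,0,0.0187],[0,0,0],0],[[0,0,0.0187],[0,0,0],0],[[0,0,0.0185],[0,0,0],0],[[0,0,0],[0.06,-0.04,0],0],[[0,0,0],[0.09,-0.055,0],0],[[0,0,0],[0.09,-0.055,0],0]]' |head -2; python3 -m inch '[[[0,0,0],[0.09,-0.055,0],0],[[0,0,0],[0.09,-0.055,0],0],[[0,0,0],[0.09,-0.055,0],0],[[0,0,0],[0.09,-0.055,0],0],[[0,0,0],[0.09,-0.055,0],0],[[0,0,0],[0.06,-0.04,0],0],[[0,0,0],[0,0,0],0],[[0,0,0],[0,0,0],0]]' |head -2; python3 - <<'E'
from h import *
from workcell import vision
plan(.5674,.0425,.003,-142)
c=vision.camera("wrist")
np.savez("w6.npz",**c)
cv2.imwrite("pics/w6.png",cv2.resize(c["img"][:,:,::-1],(800,600),interpolation=cv2.INTER_CUBIC))
E
```

```text
clock: 17.68
eef_pos: [0.5023, -0.127, 0.1224]
clock: 18.35
eef_pos: [0.5648, 0.0424, 0.1223]
t 18.35 pos [0.5648 0.0424 0.1223] j1,j6 [0.08 2.55] w 0.0426 F [-0.1 -0.8 -0.5] 0.0
 turn units [-0.0002  0.0004  0.0005] deg [-0.1  0.1  0.2]  shift now [0.0081 0.0056 0.3976]  shift after turn [0.0071 0.0051 0.3976]
```

View pics/w6.png

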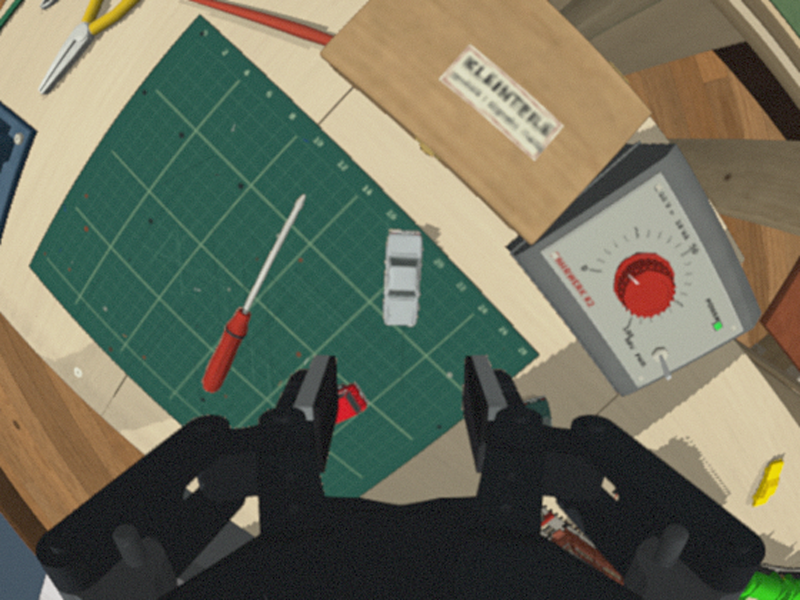

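```bash
python3 - <<'E'
from h import *
c=dict(np.load("w6.npz")); c["fov_y"]=float(c["fov_y"])
a,b=wz(c,405*.7,230*.7,.013),wz(c,401*.7,326*.7,.013); d=b-a
print(((a+b)/2)[:2],np.degrees(np.arctan2(d[1],d[0])),np.linalg.norm(d))
for p in [(530,240),(322,52),(512,248),(620,395)]: print(p,wz(c,p[0]*.7,p[1]*.7,.05).round(3))
E
```

```text
[0.5691115  0.04414001] -144.07756419557035 0.05611401012846801
(530, 240) [0.63  0.015 0.05 ]
(322, 52) [0.639 0.147 0.05 ]
(512, 248) [0.622 0.019 0.05 ]
(620, 395) [ 0.6  -0.09  0.05]
```

```bash
python3 -m inch '[[[0,0,0.0033],[0.0115,0.005,0.03],0],[[0,0,0],[0,0,0.08],0],[[0,0,0],[0,0,0.09],0],[[0,0,0],[0,0,0.08],0],[[0,0,0],[0,0,0.06],0],[[0,0,0],[0,0,0.035],0],[[0,0,0],[0,0,0.016],0],[[0,0,0],[0,0,0.008],0.1],[[0,0,0],[0,0,0],0.2],[[0,0,0],[0,0,0],0.2]]'|egrep 'eef|ft';python3 -c "
from h import *; plan(.5685,.0433,.003,-143)"
```

```text
eef_pos: [0.5702, 0.0421, 0.0052]
ft_force: [0.6, 0.3, -0.2]
t 19.23 pos [0.5702 0.0421 0.0052] j1,j6 [0.07 2.57] w 0.0344 F [ 0.6  0.3 -0.2] 0.0
 turn units [ 0.0002 -0.0003 -0.0006] deg [ 0.1 -0.1 -0.2]  shift now [-0.0022 -0.0067  0.0075]  shift after turn [-0.0021 -0.0067  0.0075]
```

```bash
python3 -m inch '[[[0,0,0],[-0.002,-0.006,0.009],0.3],[[0,0,0],[0,0,0],0.4],[[0,0,0],[0,0,0],0.7],[[0,0,0],[0,0,0],0.7],[[0,0,0],[0,0,0],0.7],[[0,0,0],[0,0,0],0.7]]'; python3 -m inch '[[[0,0,0],[0,0,-0.03],0.7],[[0,0,0],[0,0,-0.07],0.7],[[0,0,0],[0,0,-0.1],0.7],[[0,0,0],[0,0,-0.1],0.7],[[0,0,0],[0,0,-0.06],0.7]]' |head -2;  python3 -c "
from h import *; plan(.5466,-.284,.11,-94.9)"
```

```text
clock: 19.73
eef_pos: [0.569, 0.044, 0.0035]
tool_rot: [0.949, 0.316, 0.002, 0.0]
ft_force: [-0.8, 1.2, 6.4]
grip_width: 0.0176
grasp_force: 62.1
clock: 20.15
eef_pos: [0.569, 0.0434, 0.1135]
t 20.15 pos [0.569  0.0434 0.1135] j1,j6 [0.08 2.58] w 0.0177 F [0.6 0.4 0.7] 59.91726458072662
 turn units [ 0.0006 -0.0004 -0.1341] deg [  0.2  -0.1 -48.3]  shift now [-0.7142  0.8287  0.0112]  shift after turn [-1.0938  0.0187  0.0116]
```

```bash
python3 -m inch '[[[0,0,-0.0191],[0,0,0],0.7],[[0,0,-0.0191],[0,0,0],0.7],[[0,0,-0.0191],[0,0,0],0.7],[[0,0,-0.0191],[0,0,0],0.7],[[0,0,-0.0191],[0,0,0],0.7],[[0,0,-0.0191],[0,0,0],0.7],[[0,0,-0.0191],[0,0,0],0.7],[[0,0,0],[-0.06,0,0],0.7],[[0,0,0],[-0.1,0,0],0.7],[[0,0,0],[-0.11,0,0],0.7]]' |head -2; python3 -m inch '[[[0,0,0],[-0.11,0,0],0.7],[[0,0,0],[-0.11,0,0],0.7],[[0,0,0],[-0.11,0,0],0.7],[[0,0,0],[-0.11,0,0],0.7],[[0,0,0],[-0.11,0.01,0],0.7],[[0,0,0],[-0.11,0.01,0],0.7],[[0,0,0],[-0.11,0,0],0.7],[[0,0,0],[-0.05,0,0],0.7],[[0,0,0],[0,0,0],0.7],[[0,0,0],[0,0,0],0.7]]' |head -2; python3 -c "
from h import *; plan(.5466,-.284,.045,-94.9)"
```

```text
clock: 20.98
eef_pos: [0.5606, -0.037, 0.1102]
clock: 21.82
eef_pos: [0.5445, -0.2834, 0.1097]
t 21.82 pos [ 0.5445 -0.2834  0.1097] j1,j6 [-0.48  1.18] w 0.0175 F [0.8 0.3 0.2] 59.91784393787384
 turn units [-0.     -0.0001 -0.0007] deg [-0.  -0.  -0.2]  shift now [-0.0016  0.007   0.2157]  shift after turn [-0.0015  0.007   0.2157]
```

```bash
python3 -m inch '[[[0,0,0],[-0.0015,0.006,0.04],0.7],[[0,0,0],[0,0,0.07],0.7],[[0,0,0],[0,0,0.06],0.7],[[0,0,0],[0,0,0.03],0.7],[[0,0,0],[0,0,0.015],0.7],[[0,0,0],[0,0,0],0.7],[[0,0,0],[0,0,0.008],0.7],[[0,0,0],[0,0,0],0.7],[[0,0,0],[0,0,0],0.7]]'|egrep 'eef|ft'; python3 -m inch '[[[0,0,0],[0,0,0.004],0.7],[[0,0,0],[0,0,0],0.7]]'|egrep 'eef|ft';  python3 -c "
from h import *; plan(.5466,-.284,.04,-94.9)"
```

```text
eef_pos: [0.5474, -0.2838, 0.0436]
ft_force: [-0.4, 0.3, 0.0]
eef_pos: [0.547, -0.2838, 0.0419]
ft_force: [0.2, -0.2, -0.6]
t 22.73 pos [ 0.547  -0.2838  0.0419] j1,j6 [-0.48  1.18] w 0.0174 F [ 0.2 -0.2 -0.6] 59.917792081832886
 turn units [ 0.0002  0.0001 -0.0004] deg [ 0.1  0.  -0.1]  shift now [-0.0008 -0.0012  0.0064]  shift after turn [-0.0008 -0.0012  0.0064]
```

```bash
python3 -m inch '[[[0,0,0],[-0.001,-0.001,0.004],0.7],[[0,0,0],[0,0,0],0.7],[[0,0,0],[0,0,0],0.7]]'|egrep 'eef|ft'; python3 -m inch '[[[0,0,0],[0,0,0.003],0.7],[[0,0,0],[0,0,0],0.7],[[0,0,0],[0,0,0],0.7]]'|egrep 'eef|ft'
```

```text
eef_pos: [0.5462, -0.2839, 0.0402]
ft_force: [-0.1, 0.2, 0.5]
eef_pos: [0.5464, -0.284, 0.0397]
ft_force: [-0.9, -0.1, 2.5]
```

```bash
python3 -m inch '[[[0,0,0],[0,0,-0.002],0.35],[[0,0,0],[0,0,0],0.35],[[0,0,0],[0,0,0],0.35],[[0,0,0],[0,0,-0.02],0.2],[[0,0,0],[0,0,-0.05],0.1],[[0,0,0],[0,0,-0.08],0],[[0,0,0],[0,0,-0.08],0],[[0,0,0],[0,0,-0.05],0],[[0,0,0],[0,0,0],0]]' | head -2; python3 - <<'E'
from h import *
from workcell import vision
plan(.4692,.029,.11,157)
c=vision.camera("wrist"); d=vision.camera("top")
np.savez("w7.npz",**c)
a=cv2.resize(c["img"][140:360,140:420,::-1],(400,314)); b=cv2.resize(d["img"][160:265,140:300,::-1],(400,262))
cv2.imwrite("pics/w7.png",np.vstack([a,b]))
E
```

```text
clock: 23.98
eef_pos: [0.5489, -0.2851, 0.1287]
t 23.98 pos [ 0.5489 -0.2851  0.1287] j1,j6 [-0.48  1.18] w 0.0425 F [ 0.9 -0.1  1. ] 0.0
 turn units [ 0.0007  0.0012 -0.2001] deg [  0.3   0.4 -72. ]  shift now [ 1.0199 -0.3569  0.0565]  shift after turn [0.6536 0.8601 0.0624]
```

View pics/w7.png

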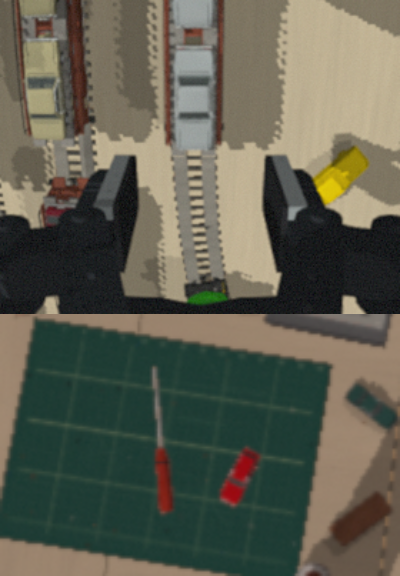

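```bash
python3 -m inch '[[[0,0,-0.0195],[0,0,0],0],[[0,0,-0.0195],[0,0,0],0],[[0,0,-0.0195],[0,0,0],0],[[0,0,-0.0195],[0,0,0],0],[[0,0,-0.0195],[0,0,0],0],[[0,0,-0.0195],[0,0,0],0],[[0,0,-0.0195],[0,0,0],0],[[0,0,-0.0195],[0,0,0],0],[[0,0,-0.0195],[0,0,0],0],[[0,0,-0.0195],[0,0,0],0]]' |head -2; python3 -m inch '[[[0,0,-0.005],[0,0,0],0],[[0,0,0],[0.05,0.06,0],0],[[0,0,0],[0.07,0.09,0],0],[[0,0,0],[0.07,0.09,0],0],[[0,0,0],[0.07,0.09,0],0],[[0,0,0],[0.07,0.09,0],0],[[0,0,0],[0.07,0.09,0],0],[[0,0,0],[0.07,0.09,0],0],[[0,0,0],[0.07,0.09,0],0],[[0,0,0],[0.07,0.09,0.02],0]]' |head -2; python3 -m inch '[[[0,0,0],[0.04,0.06,0.02],0],[[0,0,0],[0,0.02,0],0],[[0,0,0],[0,0,0],0],[[0,0,0],[0,0,0],0]]' |head -2; python3 - <<'E'
from h import *
from workcell import vision
plan(.4692,.029,.003,156.5)
c=vision.camera("wrist")
np.savez("w8.npz",**c)
cv2.imwrite("pics/w8.png",cv2.resize(c["img"][:,:,::-1],(800,600),interpolation=cv2.INTER_CUBIC))
E
```

```text
clock: 24.92
eef_pos: [0.5452, -0.2832, 0.1218]
clock: 25.75
eef_pos: [0.4684, 0.0046, 0.1173]
clock: 26.08
eef_pos: [0.4678, 0.0296, 0.1113]
t 26.08 pos [0.4678 0.0296 0.1113] j1,j6 [0.06 0.47] w 0.0423 F [-0.3 -0.  -0.2] 0.0
 turn units [-0.0002 -0.0001  0.0014] deg [-0.1 -0.   0.5]  shift now [-5.50e-03  3.00e-04  3.61e-01]  shift after turn [-5.20e-03 -1.00e-04  3.61e-01]
```

View pics/w8.png

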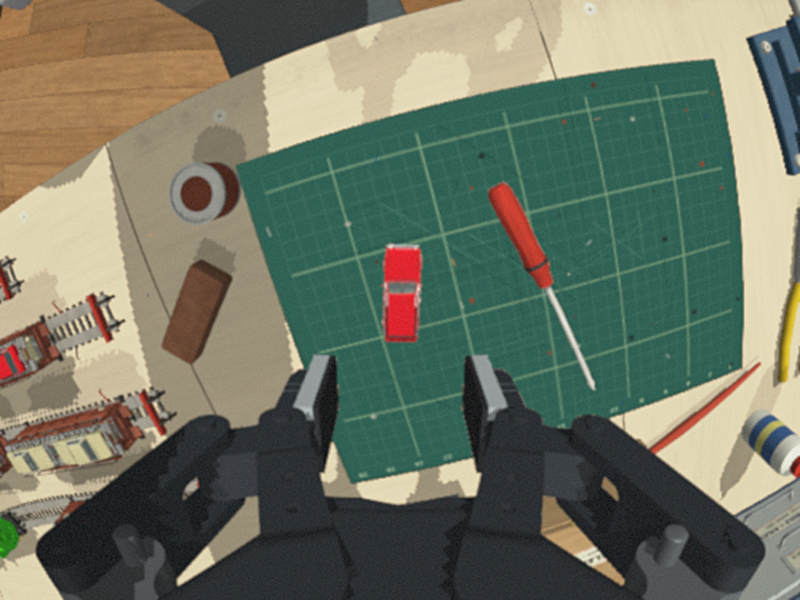

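```bash
python3 - <<'E'
from h import *
c=dict(np.load("w8.npz")); c["fov_y"]=float(c["fov_y"])
a,b=wz(c,404*.7,245*.7,.013),wz(c,401.5*.7,343*.7,.013); d=b-a
m=(a+b)/2; print(m[:2],np.degrees(np.arctan2(d[1],d[0])),np.linalg.norm(d)); plan((m[0]+.4692)/2,(m[1]+.029)/2,.003,156)
E
```

```text
[0.46849651 0.03045998] -24.34772880106528 0.05578711108980518
t 26.13 pos [0.468  0.0292 0.1115] j1,j6 [0.06 0.47] w 0.0425 F [ 0.3 -0.2  0.4] 0.0
 turn units [-0.0001 -0.      0.0026] deg [-0.  -0.   0.9]  shift now [-0.0019  0.0031  0.3617]  shift after turn [-0.0018  0.0029  0.3617]
```

```bash
python3 -m inch '[[[0,0,0.0026],[-0.002,0.001,0.03],0],[[0,0,0],[0,0,0.07],0],[[0,0,0],[0,0,0.08],0],[[0,0,0],[0,0,0.07],0],[[0,0,0],[0,0,0.055],0],[[0,0,0],[0,0,0.035],0],[[0,0,0],[0,0,0.016],0],[[0,0,0],[0,0,0.008],0.1],[[0,0,0],[0,0,0],0.2],[[0,0,0],[0,0,0],0.2]]'|egrep 'eef|ft';python3 -c "
from h import *; plan(.4688,.0297,.003,156)"
```

```text
eef_pos: [0.4693, 0.0294, 0.0031]
ft_force: [0.2, 0.4, 0.4]
t 26.97 pos [0.4693 0.0294 0.0031] j1,j6 [0.06 0.48] w 0.0342 F [0.2 0.4 0.4] 0.0
 turn units [ 0.0001  0.0002 -0.0001] deg [ 0.   0.1 -0.1]  shift now [0.002  0.0001 0.0004]  shift after turn [0.002  0.0001 0.0004]
```

```bash
python3 -m inch '[[[0,0,0],[0,0,0.001],0.4],[[0,0,0],[0,0,0],0.7],[[0,0,0],[0,0,0],0.7],[[0,0,0],[0,0,0],0.7],[[0,0,0],[0,0,0],0.7]]'; python3 -m inch '[[[0,0,0],[0,0,-0.03],0.7],[[0,0,0],[0,0,-0.07],0.7],[[0,0,0],[0,0,-0.1],0.7],[[0,0,0],[0,0,-0.1],0.7],[[0,0,0],[0,0,-0.06],0.7]]' |head -2;  python3 -c "
from h import *; plan(.3926,-.3025,.11,-94.9)"
```

```text
clock: 27.38
eef_pos: [0.4695, 0.0296, 0.0035]
tool_rot: [0.208, 0.978, -0.0, 0.001]
ft_force: [-1.0, -1.4, 4.8]
grip_width: 0.0174
grasp_force: 60.6
clock: 27.8
eef_pos: [0.4698, 0.0301, 0.1139]
t 27.8 pos [0.4698 0.0301 0.1139] j1,j6 [0.06 0.48] w 0.0177 F [ 0.3 -0.  -0.1] 59.166478514671326
 turn units [0.0006 0.0003 0.197 ] deg [ 0.2  0.1 70.9]  shift now [-0.2154 -1.1175  0.0114]  shift after turn [-1.1266 -0.1616  0.0129]
```

```bash
python3 -m inch '[[[0,0,0.0197],[0,0,0],0.7],[[0,0,0.0197],[0,0,0],0.7],[[0,0,0.0197],[0,0,0],0.7],[[0,0,0.0197],[0,0,0],0.7],[[0,0,0.0197],[0,0,0],0.7],[[0,0,0.0197],[0,0,0],0.7],[[0,0,0.0197],[0,0,0],0.7],[[0,0,0.0197],[0,0,0],0.7],[[0,0,0.0197],[0,0,0],0.7],[[0,0,0.0197],[0,0,0],0.7]]' |head -2; python3 -m inch '[[[0,0,0],[-0.07,-0.015,0],0.7],[[0,0,0],[-0.11,-0.015,0],0.7],[[0,0,0],[-0.11,-0.015,0],0.7],[[0,0,0],[-0.11,-0.015,0],0.7],[[0,0,0],[-0.11,-0.015,0],0.7],[[0,0,0],[-0.11,-0.015,0],0.7],[[0,0,0],[-0.11,-0.015,0],0.7],[[0,0,0],[-0.11,-0.015,0],0.7],[[0,0,0],[-0.11,-0.015,0],0.7],[[0,0,0],[-0.11,-0.015,0],0.7]]' |head -2; python3 -m inch '[[[0,0,0],[-0.06,-0.01,0],0.7],[[0,0,0],[0,0,0],0.7],[[0,0,0],[0,0,0],0.7]]' |head -2; python3 -c "
from h import *; plan(.3926,-.3025,.045,-94.9)"
```

```text
clock: 28.63
eef_pos: [0.4685, 0.03, 0.111]
clock: 29.47
eef_pos: [0.396, -0.2846, 0.1111]
clock: 29.72
eef_pos: [0.3916, -0.3014, 0.1107]
t 29.72 pos [ 0.3916 -0.3014  0.1107] j1,j6 [-0.66  1.  ] w 0.0174 F [ 0.2  0.4 -0.4] 59.16676104068756
 turn units [ 0.     -0.0001 -0.0004] deg [ 0.  -0.  -0.1]  shift now [-0.0035  0.0035  0.219 ]  shift after turn [-0.0035  0.0036  0.219 ]
```

```bash
python3 -m inch '[[[0,0,0],[-0.0035,0.002,0.04],0.7],[[0,0,0],[0,0,0.07],0.7],[[0,0,0],[0,0,0.06],0.7],[[0,0,0],[0,0,0.03],0.7],[[0,0,0],[0,0,0.018],0.7],[[0,0,0],[0,0,0],0.7],[[0,0,0],[0,0,0.008],0.7],[[0,0,0],[0,0,0],0.7],[[0,0,0],[0,0,0],0.7]]'|egrep 'eef|ft'; python3 -m inch '[[[0,0,0],[0,0,0.003],0.7],[[0,0,0],[0,0,0],0.7]]'|egrep 'eef|ft';  python3 -c "
from h import *; plan(.3926,-.3025,.04,-94.9)"
```

```text
eef_pos: [0.3932, -0.3021, 0.0434]
ft_force: [0.1, 0.7, 0.2]
eef_pos: [0.3928, -0.3021, 0.0421]
ft_force: [-0.0, 0.2, -0.5]
t 30.63 pos [ 0.3928 -0.3021  0.0421] j1,j6 [-0.66  1.  ] w 0.0177 F [-0.   0.2 -0.5] 59.167250990867615
 turn units [ 0.0001  0.0001 -0.    ] deg [ 0.  0. -0.]  shift now [-0.0015 -0.0006  0.0072]  shift after turn [-0.0015 -0.0006  0.0072]
```

```bash
python3 -m inch '[[[0,0,0],[-0.001,0,0.004],0.7],[[0,0,0],[0,0,0],0.7],[[0,0,0],[0,0,0],0.7]]'|egrep 'eef|ft'; python3 -m inch '[[[0,0,0],[0,0,0.004],0.7],[[0,0,0],[0,0,0],0.7],[[0,0,0],[0,0,0],0.7]]'|egrep 'eef|ft'
```

```text
eef_pos: [0.3924, -0.3021, 0.0405]
ft_force: [-0.1, 0.7, 0.4]
eef_pos: [0.3926, -0.3023, 0.0397]
ft_force: [-2.1, 0.2, 4.5]
```

```bash
python3 -m inch '[[[0,0,0],[0,0,-0.002],0.35],[[0,0,0],[0,0,0],0.35],[[0,0,0],[0,0,0],0.35],[[0,0,0],[0,0,-0.02],0.2],[[0,0,0],[0,0,-0.05],0.1],[[0,0,0],[0,0,-0.09],0],[[0,0,0],[0,0,-0.1],0],[[0,0,0],[0,0,-0.1],0],[[0,0,0],[0,0,-0.05],0],[[0,0,0],[0,0,0],0]]'; python3 -m inch '[[[0,0,0],[0,0,0],0],[[0,0,0],[0,0,0],0],[[0,0,0],[0,0,0],0]]' >/dev/null; python3 - <<'E'
from workcell import vision
import cv2
c=vision.camera("wrist")
cv2.imwrite("pics/w9.png",cv2.resize(c["img"][:,:,::-1],(800,600),interpolation=cv2.INTER_CUBIC))
E
```

```text
clock: 31.97
eef_pos: [0.3948, -0.3039, 0.1675]
tool_rot: [0.737, 0.676, 0.001, 0.004]
ft_force: [-0.0, 0.1, 0.5]
grip_width: 0.0426
grasp_force: 0.0
```

View pics/w9.png

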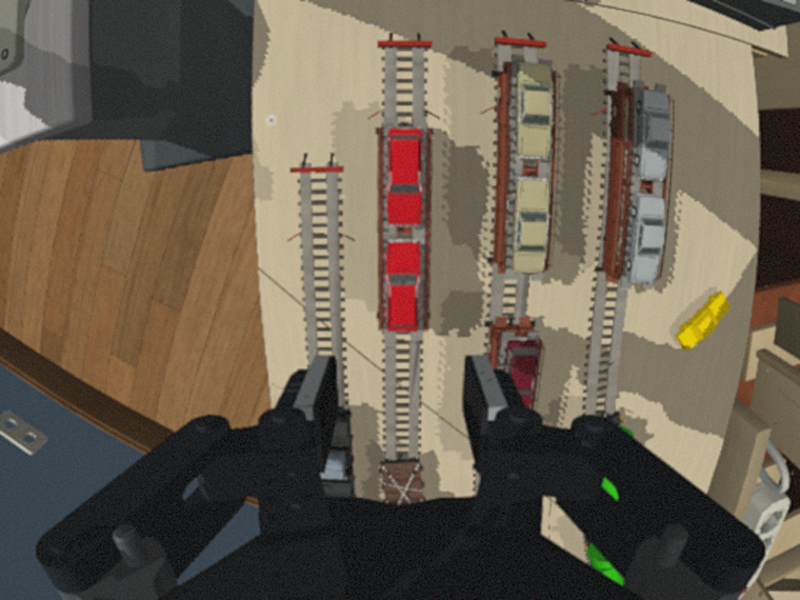

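All four cars stand centred and in line beside their own colour: the bright red at (403,285), the tan at (532,225), the silver at (648,240) and the dark red at (520,370). I'm handing the job in.

```bash
python3 -c "
from workcell import workorder; print(workorder.job_done())"
```

```text
the job is handed in; nothing more can be done
None
```

I set all four cars on the free halves of their matching wagons and handed the job in at about 32 s; the last pictures show them centred, in line and upright, but the hand-in returned no verdict.

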